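Shut the slide cabinet: drawers home, then lid down

TASK

Put the little wooden slide cabinet away: with the fingertips push both open drawers fully home, then push the lid over and down until it is fully shut. Only push, do not grip, lift or pull out anything; leave the cabinet standing where it is, and leave the bottle, vial, slide box and dish around it alone. Finish clear of everything.

Things in the scene. Friction and masses are not known exactly. Their poses are not given: they have to be found in the camera images.
- slide_cabinet: Small light-wood microscope-slide cabinet standing loose on four rubber feet, 2.5 kg; carcass 130 mm deep (x) x 200 mm wide (y) x 70 mm high. Origin at the centre of its underside; its x axis points from the drawer fronts to the back, y to its left as seen from the front, z up. The front faces roughly towards the robot. Two drawers side by side; on top a shallow open tray, and over that the hinged lid.
- drawer_left (a joint): Left drawer (towards the cabinet's +y): metres that it is pulled out along the cabinet's -x; 0 = fully home (end stop), at most 0.08. Starts 0.025 to 0.05 out. Slides with about 1.5 N of friction and stays where it is left.
- drawer_right (a joint): Right drawer (towards the cabinet's -y): same values and behaviour as the left.
- drawer_left_face (a point): Centre of the outer face of the left drawer's flat wooden front (94 mm wide, 46 mm high, 8 mm thick, no knob, a flat brass label frame on it). Moves with the drawer; its height is 31 mm, and when home it lies 73 mm in front of the cabinet's centre (x = -0.073, y = +0.049 in the cabinet's frame). Axes as the cabinet's.
- drawer_right_face (a point): The same point of the right drawer's front (x = -0.073, y = -0.049 in the cabinet's frame when home).
- lid (a joint): Hinge angle of the wooden lid in rad: 0 = shut (lying flat on the cabinet), 1.57 would be upright; opens no further than 1.5, starts 1.15 to 1.4. The hinge runs along the cabinet's y at its top rear edge. It is stiff: the lid stays where it is left, and a push of about 2.5 N near its free edge moves it. Measured in the cabinet's frame, a point at distance d from the hinge lies at (-d cos, d sin) in (x, z) from point lid_hinge.
- lid_edge (a point): Middle of the free edge of the lid, on its outer surface (the side that is the top when shut and looks to the back when open). The lid is a flat panel 145 mm long from hinge to this edge, 204 mm wide, 6 mm thick; a lip 6 mm thick hangs 20 mm down from the free edge on the inner side and comes to lie in front of the tops of the drawer fronts. Its z axis is the outward normal of the outer surface, x points from the free edge to the hinge. Height 77.5 mm when shut.
- lid_hinge (a point): Middle of the lid's hinge line, fixed on the cabinet: x = +0.065, y = 0, z = 0.0715 in the cabinet's frame; axes as the cabinet's. The lid's inner surface passes through it, its outer surface is 6 mm further out.
- microscope: Fixed obstacle: white stereo microscope, about 330 x 200 mm and 376 mm high, standing beyond the cabinet's right side with its column and side knobs reaching up beside the work; keep gripper and wrist clear of it. Origin on the table near the middle of its foot.
- amber_bottle: Bystander: amber glass dropper bottle with a black rubber bulb, 33 mm across, 95 mm tall, standing left of the cabinet; origin at the centre of its underside.
- red_cap_vial: Bystander: glass vial with a red cap, 18 mm across, 55 mm tall, standing at the cabinet's left front; origin at the centre of its underside.
- white_slide_box: Bystander: closed white plastic slide box, 45 x 88 x 29 mm, lying some way off to the right of the cabinet; origin at the centre of its underside.
- dish: Bystander: clear round dish, 90 mm across, 12 mm high, behind the cabinet; origin at the centre of its underside.

How it is judged:
By the outcome, as a careful person would: the job done as asked, in the order asked, and still so for the second after the job is handed in, with the robot touching nothing.
It also fails if it takes over 61 s, if anything falls off the work surface, if the arm or the gripper's body presses on something with over 40 N, if the wrist force passes 120 N, or if a joint passes its speed limit or range.

ROBOT

A 6-joint arm with a two-finger parallel gripper is mounted at the origin on a cart in front of the work surface, level with it; the furniture and walls round the work are solid. World frame = base frame: x ahead of the robot, y to its left, z up, the work surface at z = 0. Lengths are in m, angles in rad, forces in N, time in s.
With the tool pointing down it reaches from about 0.3 to 0.775 m from the base axis. Payload 14.6 kg.
Tool frame: the origin (TCP) lies at the very end of the fingers, on their centre line; the grasp point (between the pads) lies 19 mm behind it; z points along the fingers, y is the line along which they close (so a half turn about z gives the same grasp; the last joint's range is limited). The gripper opens to 94 mm and grips with 3 to 60 N. Pads are 16 mm wide; open, the fingers measure 119 mm over their backs; the gripper's body (75 mm by 177 mm) begins 78 mm behind the grasp point.
Start: joints at [1.178, 0.3, 1.521, -0, 1.321, -0.067], TCP at [0.176, 0.521, 0.205] pointing down, gripper open.
Joint ranges: [-3.03, 3.03], [-0.79, 2.21], [0.23, 2.52], [-1.04, 4.18], [0, 3.07], [-2.55, 2.55]. Speed limits (rad/s): [2.22, 2.22, 2.57, 3.14, 3.14, 3.14].

INTERFACE

Orientations are given as [roll, pitch, yaw] about the fixed x, y, z axes, in that order (R = Rz(yaw) Ry(pitch) Rx(roll)).
In Python, from station import * gives the robot as it stands.
- The arm moves only by the tool jog_arm, never from a script. Its argument "rows" is a list of rows, each a list of 3 entries, a list of its own where there are three numbers: the shift along the tool's x, y, z in m, then the turn about the tool's z in degrees, then the finger opening in m, from 0 to 0.094. A call has 1 to 12 rows; each row shifts and turns the commanded pose from where the row before left it, along the tool's axes as they then stand; what a row does not reach is not made up. A row lasts 1/12 s, in which the tool goes at most 41.7 mm and 7.16 degrees, less where a joint would pass 70% of its speed; a pose out of reach is approached as far as the arm can. A call is refused whole if a number of a shift passes 0.0417 or a number of a turn 7.16, either way. A call with a gripper value outside its range is refused whole. The fingers move at their own pace and stop on an object; "squeeze" is the grip in N (left out, the last holds). Time passes only in rows, so rows that do not move let the fingers close. It gives the time, the measured TCP pose, the force, the opening and the grip force at its end, in the units of the state.
- get_obs(): the state, without advancing time (a new reading comes with each control period).
- camera(name): name is "scene" or "top" or "wrist"; returns a dict with "image" (400x640x3 uint8, red, green, blue), "range_z" (400x640 float32, m along the optical axis (not along the pixel's ray), 0 where there is no reading), "K" (3x3 intrinsics, pixels), "k1" (the pictures are not rectified: a ray, as slopes to the right and down, at radius r is drawn at 1 + k1 r^2 times it, then the intrinsics apply), "world_from_camera" (4x4, takes a point from camera to world coordinates); the wrist camera has in their place "T_tool_cam" (4x4, takes a point from camera to tool coordinates, whose origin is the TCP and whose axes are the flange's). Camera axes: x right, y up, looking along -z (the intrinsics and any distortion apply to the point x, -y, -z); pixel columns grow to the right and rows downward; lengths in m; the calibration is good to about 2 mm. A picture is of the moment at which its call begins: read the wrist's pose just before it.
- hand_in(): hands the job in; it is judged then, once.
Trained networks look in a picture, given as the dict that the camera call returned (one of the last four; its "shot" number tells which), for a name from the list of things; names that differ only in an ending like _2 or _b are one class to them, and where a whole thing is asked for, a point or a joint stands for the part that bears it (a point fixed in the world has none). Each returns a list of dicts, best first, with "p" (0 to 1); they miss things now and then, are a little off and sometimes report something else, mostly with a low value. They report only what shows in the picture. A call takes as long as a camera call.
- search_frame(label, picture): "at" ([column, row] as shares, 0 to 1, of the picture: columns of its width, rows of its height, amid what is visible of it).
- spot_point(label, picture): "at" ([column, row] as shares, 0 to 1, of the picture: columns of its width, rows of its height: a listed point, or the origin of a listed thing).
The state is a dict: "time_s": time; "qpos": joint angles; "joint_vel": joint speeds; "tau": joint torques, N m; "ee_pos": TCP position; "eef_rot": TCP orientation; "force": force on the tool from outside, world axes, zero at the start; "moment": the same for the moment, N m; "grip_width": finger opening in m; "grip_force": force on a finger pad.
Only numpy, scipy, OpenCV 4.12 (cv2) and the standard library are available. Lean on these libraries where they do the work, as an engineer would, in place of code of your own. Each camera call takes 0.05 s, during which the arm holds its last target. There are 200 camera calls.

## Working session

There is one attempt and no reset: what is moved stays moved. The work goes in short steps, Python scripts to look and compute and a tool call to move; the robot and the scene stay as the last step left them, time stands still between calls to the robot, and variables do not carry over. Pictures are saved under pics/ and viewed, at most 10 in all, crops included, and the job is handed in when it is done.

Besides the shell and the picture viewer there is one more tool, called after "Request:" as name(argument=value, ...), one argument or row to a line, values as JSON. jog_arm: Moves the arm, as the interface text tells. Its arguments: {"type":"object","properties":{"rows":{"type":"array","items":{"type":"array"}},"squeeze":{"type":"number"}},"required":["rows"]}

```bash
mkdir -p pics; ls
cat > h.py <<'E'
from station import *
import numpy as np, cv2
from scipy.spatial.transform import Rotation as R
def T():
    o=get_obs(); M=np.eye(4); M[:3,:3]=R.from_euler('xyz',o['eef_rot']).as_matrix(); M[:3,3]=o['ee_pos']; return M
def ray(p,u,v):
    K=p['K']; x=(u-K[0,2])/K[0,0]; y=(v-K[1,2])/K[1,1]; a,b=x,y
    for _ in range(20):
        s=1+p['k1']*(a*a+b*b); a,b=x/s,y/s
    return a,b
def wfc(p): return p['world_from_camera'] if 'world_from_camera' in p else p['tool']@p['T_tool_cam']
def pt(p,u,v,z=None):
    a,b=ray(p,u,v); W=wfc(p)
    if z is None:
        d=p['range_z'][int(v),int(u)]; return (W@[a*d,-b*d,-d,1])[:3]
    o=W[:3,3]; r=W[:3,:3]@[a,-b,-1]; return o+r*(z-o[2])/r[2]
def cloud(p):
    v,u=np.mgrid[0:400,0:640]; K=p['K']; x=(u-K[0,2])/K[0,0]; y=(v-K[1,2])/K[1,1]; a,b=x,y
    for _ in range(20):
        s=1+p['k1']*(a*a+b*b); a,b=x/s,y/s
    d=p['range_z']; P=np.stack([a*d,-b*d,-d],-1); W=wfc(p); return P@W[:3,:3].T+W[:3,3]
E
python3 - <<'E'
from h import *
ims=[]
for n in ['scene','top']:
    p=camera(n); ims.append(p['image']); print(n,p['world_from_camera'][:3,3].round(3))
    for l in ['slide_cabinet','drawer_left_face','drawer_right_face','lid_edge','lid_hinge','microscope','amber_bottle','red_cap_vial','white_slide_box','dish']:
        for r in spot_point(l,p)[:1]:
            u,v=r['at'][0]*640,r['at'][1]*400
            print(l,round(r['p'],2),round(u),round(v),pt(p,u,v).round(3))
for n,i in zip(['scene','top'],ims): cv2.imwrite(f'pics/{n}.png',i[...,::-1])
print(get_obs())
E
```

```text
pics
scene [-0.66   0.676  0.811]
slide_cabinet 0.67 291 225 [0.395 0.377 0.063]
drawer_left_face 0.74 326 217 [0.411 0.268 0.055]
drawer_right_face 0.69 322 205 [0.474 0.256 0.055]
lid_edge 0.27 237 237 [0.48  0.516 0.001]
lid_hinge 0.74 273 206 [0.417 0.421 0.12 ]
amber_bottle 0.87 290 260 [0.321 0.405 0.005]
red_cap_vial 0.75 321 204 [0.497 0.253 0.046]
white_slide_box 0.8 434 212 [ 0.372 -0.07   0.019]
dish 0.76 235 236 [0.486 0.52  0.003]
top [0.286 0.23  1.311]
slide_cabinet 0.74 285 210 [0.484 0.344 0.055]
drawer_left_face 0.58 314 230 [0.426 0.261 0.049]
drawer_right_face 0.61 321 195 [0.538 0.238 0.   ]
lid_edge 0.87 262 196 [0.505 0.392 0.179]
lid_hinge 0.58 259 205 [0.486 0.403 0.15 ]
amber_bottle 0.46 268 263 [0.333 0.392 0.071]
red_cap_vial 0.45 292 267 [ 0.325  0.33  -0.001]
white_slide_box 0.85 432 241 [ 0.384 -0.078  0.028]
dish 0.63 229 213 [ 0.489  0.518 -0.001]
{'time_s': 1.1, 'qpos': array([ 1.17842988e+00,  2.99910743e-01,  1.52099863e+00,  4.25388996e-05,
        1.32069450e+00, -6.65772212e-02]), 'joint_vel': array([ 1.13642636e-03, -7.24463274e-04,  6.07148869e-05, -5.16409702e-04,
       -3.96837312e-04, -1.08464530e-04]), 'tau': array([ 1.61044201e-03, -5.31690931e+01, -3.52914727e+01,  7.09396997e-02,
        2.13934353e-02, -7.09747474e-05]), 'ee_pos': array([0.17600871, 0.52106915, 0.20544026]), 'eef_rot': array([-3.14158419e+00, -4.18709236e-05,  2.81579290e+00]), 'force': array([1.12036911, 0.05630225, 0.3104423 ]), 'moment': array([ 0.01533388,  0.02233316, -0.04649638]), 'grip_force': 0.0, 'grip_width': 0.09418554811526658}
```

Run:
```python
import cv2
s=cv2.imread('pics/scene.png');t=cv2.imread('pics/top.png')
cv2.imwrite('pics/a.png',cv2.resize(s[130:320,170:490],(800,475),interpolation=2))
cv2.imwrite('pics/b.png',cv2.resize(t[100:330,180:480],(780,598),interpolation=2))
```

```text
(no output)
```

View pics/a.png

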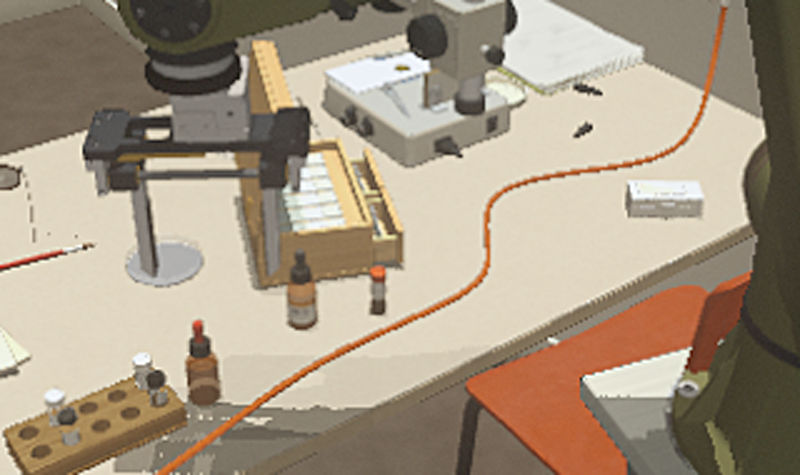

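View pics/b.png

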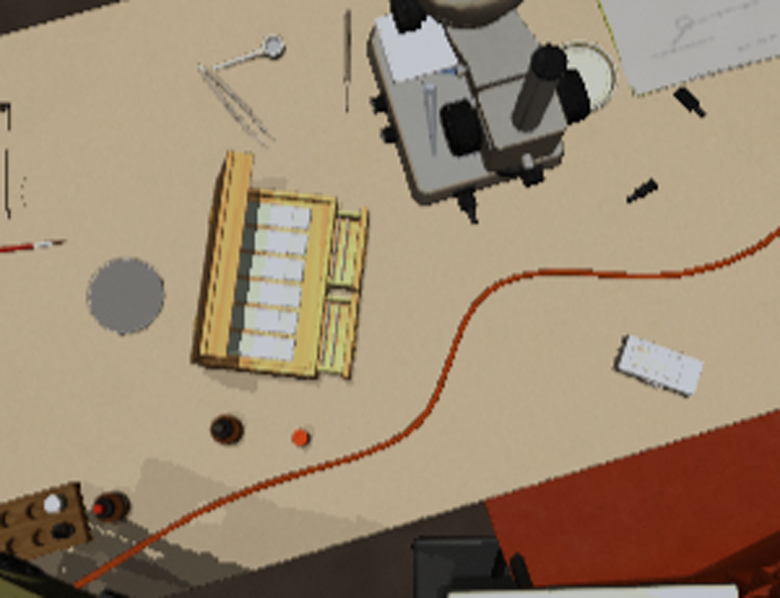

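The top view (crop) shows the cabinet at (200–370, 150–380) with its front facing image right (world −y), the lid open at the left, and both drawers out by about 35–40 mm. The microscope foot corner is at (425, 205), the bottle at (227, 430) and the vial at (301, 437). Next I'll fit the cabinet pose from the depth cloud.

```bash
cat > fit.py <<'E'
from h import *
def fit(P,verbose=True):
    from scipy.optimize import minimize
    reg=(P[...,0]>.3)&(P[...,0]<.62)&(P[...,1]>.17)&(P[...,1]<.5)
    rim=P[reg&(P[...,2]>.062)&(P[...,2]<.08)]; 
    return reg,rim
E
python3 - <<'E'
from fit import *
p=camera('top'); P=cloud(p); reg,rim=fit(P)
low=P[reg&(P[...,2]>.03)&(P[...,2]<.10)&(P[...,1]<.345)]
print('table z',np.median(P[220:230,300:340,2][P[220:230,300:340,2]<.02]) if 1 else 0)
# yaw: minAreaRect of all low pts in front half, excluding vial (x<.36)
low=low[low[:,0]>.345]
r=cv2.minAreaRect((low[:,:2]*1000).astype(np.float32)); print('rect front part',r, cv2.boxPoints(r).round(0).tolist())
hi=P[reg&(P[...,2]>.1)&(P[...,0]>.345)]
r2=cv2.minAreaRect((hi[:,:2]*1000).astype(np.float32)); print('lid',r2,cv2.boxPoints(r2).round(0).tolist(),hi[:,2].max())
a=-np.arctan2(0,1)
np.save('P.npy',P)
# lid plane fit
c=hi.mean(0);U,S,V=np.linalg.svd(hi-c);print(S,V[2],c)
# profile: height vs row through image line, v for drawers
for v in (190,200,215,228):
    print(v,[(u,*(P[v,u]*1000).round().astype(int).tolist()) for u in range(286,326,2)])
# microscope nearby, tall points
m=P[(P[...,0]>.5)&(P[...,1]<.22)&(P[...,2]>.02)&(P[...,1]>-.1)]
for y0 in np.arange(.0,.22,.03):
    s=m[(m[:,1]>y0)&(m[:,1]<y0+.03)]
    if len(s): i=s[:,0].argmin(); print('mic',y0.round(2),s[i].round(3),s[:,2].max().round(3))
E
```

```text
table z 0.001236976690964009
rect front part ((502.3014221191406, 258.23126220703125), (173.97459411621094, 235.08108520507812), 89.68087768554688) [[384.0, 172.0], [619.0, 171.0], [620.0, 345.0], [385.0, 346.0]]
lid ((498.79638671875, 387.60394287109375), (51.845455169677734, 203.95176696777344), 81.83149719238281) [[394.0, 376.0], [596.0, 347.0], [603.0, 399.0], [402.0, 428.0]] 0.21945662249267328
[1.86621456 0.86574105 0.22635449] [-0.13122647 -0.91338227 -0.38537313] [0.49495118 0.3799743  0.20126011]
190 [(286, 543, 339, 59), (288, 542, 333, 60), (290, 543, 327, 57), (292, 543, 322, 54), (294, 542, 316, 58), (296, 542, 310, 59), (298, 542, 304, 59), (300, 542, 298, 57), (302, 542, 293, 57), (304, 542, 287, 57), (306, 539, 280, 71), (308, 550, 277, 13), (310, 550, 271, 13), (312, 550, 265, 12), (314, 549, 259, 17), (316, 549, 253, 15), (318, 542, 246, 48), (320, 543, 241, 45), (322, 553, 235, -7), (324, 552, 229, -4)]
200 [(286, 514, 339, 59), (288, 514, 334, 54), (290, 514, 328, 57), (292, 514, 322, 56), (294, 513, 316, 56), (296, 513, 310, 59), (298, 514, 305, 53), (300, 512, 2
[... 682 characters left out ...]
28 [(286, 432, 340, 60), (288, 432, 335, 57), (290, 432, 329, 57), (292, 432, 324, 58), (294, 432, 318, 53), (296, 432, 312, 59), (298, 431, 306, 60), (300, 432, 301, 55), (302, 429, 294, 73), (304, 436, 291, 15), (306, 436, 285, 17), (308, 433, 279, 40), (310, 436, 274, 14), (312, 435, 268, 17), (314, 431, 261, 53), (316, 432, 255, 38), (318, 436, 250, 5), (320, 437, 244, -4), (322, 436, 238, 1), (324, 436, 232, -4)]
mic 0.0 [0.623 0.028 0.022] 0.198
mic 0.03 [0.573 0.059 0.14 ] 0.267
mic 0.06 [0.569 0.07  0.145] 0.379
mic 0.09 [0.557 0.116 0.029] 0.376
mic 0.12 [0.564 0.121 0.028] 0.365
mic 0.15 [0.586 0.168 0.03 ] 0.363
mic 0.18 [0.592 0.183 0.021] 0.365
mic 0.21 [0.654 0.214 0.033] 0.059
```

Request:
jog_arm(
  rows=[
    [[0,0,0],6.62,0.094],
    [[0,0,0],6.62,0.094],
    [[0,0,0],6.62,0.094],
    [[0,0,0],6.62,0.094],
    [[0,0,0],6.62,0.094],
    [[0,0,0],6.62,0.094],
    [[0,0,0],6.62,0.094],
    [[0,0,0],6.62,0.094],
    [[0,0,0],6.62,0.094],
    [[0,0,0],6.62,0.094],
    [[0,0,0],6.62,0.094],
    [[0,0,0],6.62,0.094],
  ],
)

```text
time_s: 2.15
ee_pos: [0.176, 0.5211, 0.2054]
eef_rot: [-3.142, 0.0, 1.424]
force: [-0.4, 0.5, -0.3]
grip_width: 0.0939
grip_force: 0.0
```

Request:
jog_arm(
  rows=[
    [[-0.022,0.012,0],0,0.094],
    [[-0.022,0.012,0],0,0.094],
    [[-0.022,0.012,0],0,0.094],
    [[-0.022,0.012,0],0,0.094],
    [[-0.022,0.012,0],0,0.094],
    [[-0.022,0.012,0],0,0.094],
    [[-0.022,0.012,0],0,0.094],
    [[-0.022,0.012,0],0,0.094],
    [[-0.022,0.012,0],0,0.094],
    [[-0.022,0.012,0],0,0.094],
    [[-0.022,0.012,0],0,0.094],
    [[-0.022,0.012,0],0,0.094],
  ],
)

```text
time_s: 3.15
ee_pos: [0.2816, 0.2383, 0.2056]
eef_rot: [3.141, -0.0, 1.43]
force: [-0.4, 0.5, -0.7]
grip_width: 0.094
grip_force: 0.0
```

```bash
cat > c.py <<'E'
from h import *
import sys
C=np.array([.493,.3495]); th=np.deg2rad(81.8); ex=np.array([np.cos(th),np.sin(th)]); ey=np.array([-ex[1],ex[0]])
def cab(P): d=np.asarray(P)[...,:2]-C; return np.stack([d@ex,d@ey,np.asarray(P)[...,2]],-1)
def st():
    o=get_obs(); print('t',o['time_s'],'cab',cab(o['ee_pos']).round(4),'rot',np.rad2deg(o['eef_rot']).round(2),'F',o['force'].round(1),'q',o['qpos'].round(2))
if __name__=='__main__': st()
E
python3 c.py
python3 - <<'E'
from c import *
P=cab(np.load('P.npy'))
for n,ylo,yhi in [('R',-.085,-.01),('L',.01,.085)]:
    m=(P[...,1]>ylo)&(P[...,1]<yhi)&(P[...,2]>.04)&(P[...,2]<.062)&(P[...,0]<-.08)&(P[...,0]>-.17); print(n,np.percentile(P[m][:,0],[1,10,50,90]).round(4),m.sum())
m=(P[...,2]>.062)&(P[...,2]<.08)&(abs(P[...,0]+.06)<.03)&(abs(P[...,1])<.15); print('rim x',np.percentile(P[m][:,0],[2,50,98]).round(4),'y',np.percentile(P[m][:,1],[1,99]).round(4))
m=(P[...,2]>.1)&(abs(P[...,1])<.11)&(abs(P[...,0])<.12);Q=P[m];i=Q[:,2]>.2;print('lid y',np.percentile(Q[:,1],[1,99]),'top x,z',np.median(Q[i],0),Q[:,2].max(),Q[:,0].min(),Q[:,0].max())
W=np.load('P.npy'); m=(W[...,2]>.12)&(W[...,0]<.64)&(W[...,1]<.25)&(W[...,1]>.0);print('tall mic',W[m].min(0),W[m].max(0),m.sum())
E
```

```text
t 3.15 cab [-0.1402  0.1934  0.2056] rot [ 1.7998e+02 -2.0000e-02  8.1910e+01] F [-0.4  0.5 -0.7] q [ 0.6  -0.12  1.98 -0.    1.28  0.74]
R [-0.1015 -0.1006 -0.0971 -0.0938] 76
L [-0.1014 -0.1011 -0.0974 -0.0941] 81
rim x [-0.0651 -0.061  -0.0317] y [-0.0997  0.0994]
lid y [-0.09920211  0.10027728] top x,z [0.02602643 0.00294644 0.21139102] 0.21945662249267328 0.012610848090837849 0.06449539557646275
tall mic [-8.32635454e-03  6.61145726e-06  1.20200721e-01] [0.63995214 0.24992721 1.31112298] 5143
```

Request:
jog_arm(
  rows=[
    [[0,0.016,0],0,0.094],
    [[0,0.016,0],0,0.094],
    [[0,0.016,0],0,0.094],
    [[0,0.016,0],0,0.094],
    [[0,0.016,0],0,0.094],
    [[0,0.016,0],0,0.094],
    [[0,0.016,0],0,0.094],
    [[0,0.016,0],0,0.094],
    [[0,0.016,0],0,0.094],
    [[0,0.016,0],0,0.094],
    [[0,0.016,0],0,0.094],
    [[0,0.016,0],0,0.094],
  ],
)

```text
time_s: 4.15
ee_pos: [0.4722, 0.2121, 0.2054]
eef_rot: [3.142, -0.0, 1.429]
force: [0.3, -0.0, -0.2]
grip_width: 0.094
grip_force: 0.0
```

Request:
jog_arm(
  rows=[
    [[0,0,0.015],0,0.094],
    [[0,0,0.015],0,0.094],
    [[0,0,0.015],0,0.094],
    [[0,0,0.015],0,0.094],
    [[0,0,0.015],0,0.094],
    [[0,0,0.015],0,0.094],
    [[0,0,0.015],0,0.094],
    [[0,0,0.015],0,0.094],
    [[0,0,0.015],0,0.094],
    [[0,0,0.015],0,0.094],
    [[0,0,0.015],0,0.094],
    [[0,0,0.01],0,0.094],
  ],
)

```text
time_s: 5.15
ee_pos: [0.471, 0.2122, 0.0291]
eef_rot: [-3.141, 0.001, 1.429]
force: [-0.4, 0.4, -0.9]
grip_width: 0.0936
grip_force: 0.0
```

Run:
```python
from c import *
st(); p=camera('scene'); q=camera('top')
cv2.imwrite('pics/c.png',np.vstack([cv2.resize(p['image'][120:270,190:440,::-1],(500,300)),cv2.resize(q['image'][120:270,190:440,::-1],(500,300))]))
```

```text
t 5.15 cab [-0.1391  0.0021  0.0291] rot [-1.7994e+02  3.0000e-02  8.1890e+01] F [-0.4  0.4 -0.9] q [0.35 0.45 1.77 0.   0.92 0.49]
```

View pics/c.png

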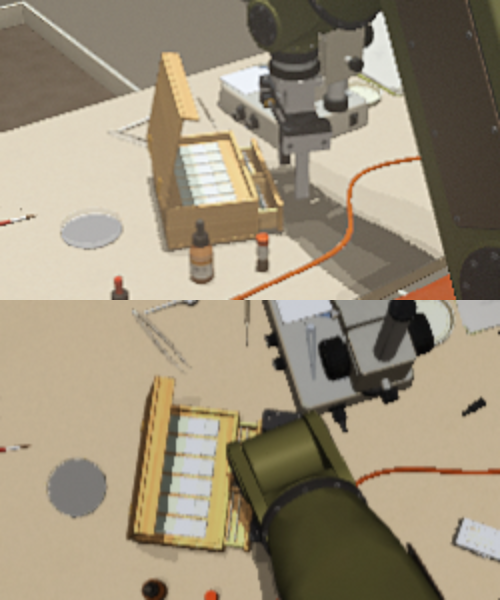

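The tool stands in front of both drawers, with the fingers clear of the microscope and vial. Now I'll push.

Request:
jog_arm(
  rows=[
    [[0.01,0,0],0,0.094],
    [[0.01,0,0],0,0.094],
    [[0.005,0,0],0,0.094],
    [[0.004,0,0],0,0.094],
    [[0.004,0,0],0,0.094],
    [[0.004,0,0],0,0.094],
    [[0.004,0,0],0,0.094],
    [[0.003,0,0],0,0.094],
    [[0.003,0,0],0,0.094],
    [[0.003,0,0],0,0.094],
  ],
)

```text
time_s: 6.08
ee_pos: [0.4785, 0.262, 0.0305]
eef_rot: [-3.142, 0.0, 1.429]
force: [-0.0, -3.1, 2.1]
grip_width: 0.094
grip_force: 1.6
```

Request:
jog_arm(
  rows=[
    [[0.002,0,0],0,0.094],
    [[0.001,0,0],0,0.094],
    [[0.001,0,0],0,0.094],
  ],
)

```text
time_s: 6.33
ee_pos: [0.4791, 0.2659, 0.0304]
eef_rot: [-3.142, 0.0, 1.429]
force: [0.1, -3.3, 1.9]
grip_width: 0.094
grip_force: 1.5
```

```bash
python3 c.py
```

```text
t 6.3333 cab [-0.0848  0.0018  0.0304] rot [-180.      0.     81.89] F [ 0.1 -3.3  1.9] q [ 0.44  0.5   1.68 -0.    0.96  0.58]
```

Request:
jog_arm(
  rows=[
    [[0.001,0,0],0,0.094],
    [[0.001,0,0],0,0.094],
    [[0,0,0],0,0.094],
  ],
)

```text
time_s: 6.58
ee_pos: [0.4791, 0.2662, 0.0304]
eef_rot: [-3.141, 0.003, 1.429]
force: [-3.0, -17.3, 8.6]
grip_width: 0.0939
grip_force: 8.5
```

Request:
jog_arm(
  rows=[
    [[0.001,0,0],0,0.094],
    [[0,0,0],0,0.094],
  ],
)

```text
time_s: 6.75
ee_pos: [0.4791, 0.2663, 0.0304]
eef_rot: [-3.14, 0.005, 1.429]
force: [-4.3, -23.9, 10.3]
grip_width: 0.0942
grip_force: 12.1
```

Request:
jog_arm(
  rows=[
    [[0.0005,0,0],0,0.094],
    [[0,0,0],0,0.094],
  ],
)

```text
time_s: 6.92
ee_pos: [0.4791, 0.2664, 0.0304]
eef_rot: [-3.14, 0.005, 1.429]
force: [-4.6, -26.7, 12.0]
grip_width: 0.0942
grip_force: 13.6
```

Run:
```python
from c import *
o=get_obs(); print(o['moment'].round(2),o['force'].round(1),np.rad2deg(o['eef_rot']))
```

```text
[-4.86  0.56 -0.  ] [ -4.6 -26.7  12. ] [-179.9089559    0.3030627   81.880281 ]
```

Request:
jog_arm(
  rows=[
    [[-0.003,0,0],0,0.094],
    [[-0.007,0,0],0,0.094],
    [[-0.02,0,0],0,0.094],
    [[-0.02,0,0],0,0.094],
    [[-0.01,0,-0.02],0,0.094],
    [[0,0,-0.02],0,0.094],
    [[0,0,-0.02],0,0.094],
    [[0,0,-0.02],0,0.094],
    [[0,0,-0.02],0,0.094],
    [[0,0,-0.02],0,0.094],
    [[0,0,-0.02],0,0.094],
    [[0,0,-0.02],0,0.094],
  ],
)

```text
time_s: 7.92
ee_pos: [0.4708, 0.2099, 0.1913]
eef_rot: [-3.141, -0.001, 1.43]
force: [0.4, -0.1, -0.5]
grip_width: 0.0943
grip_force: 0.0
```

Request:
jog_arm(
  rows=[
    [[0,0,-0.02],0,0.094],
    [[0,0,-0.02],0,0.094],
    [[0,0,-0.02],0,0.094],
    [[0,0,-0.02],0,0.094],
  ],
)

```text
time_s: 8.25
ee_pos: [0.4708, 0.2099, 0.2713]
eef_rot: [-3.141, -0.001, 1.43]
force: [0.2, -1.0, 0.7]
grip_width: 0.0942
grip_force: 0.0
```

Run:
```python
from c import *
st(); M=T(); p=camera('wrist'); p['tool']=M; s=camera('scene'); P=cab(cloud(p)); np.save('Pw.npy',P)
a=cv2.resize(p['image'][...,::-1],(640,400)); cv2.imwrite('pics/d.png',np.vstack([a,np.pad(cv2.resize(s['image'][130:230,230:390,::-1],(320,200)),((0,0),(0,320),(0,0)))]))
for n,ylo,yhi in [('R',-.09,-.01),('L',.01,.09)]:
    m=(P[...,1]>ylo)&(P[...,1]<yhi)&(P[...,2]>.02)&(P[...,2]<.06)&(P[...,0]<-.055)&(P[...,0]>-.13); print(n,np.percentile(P[m][:,0],[1,10,50,90]).round(4),m.sum())
```

```text
t 8.25 cab [-0.1413  0.0021  0.2713] rot [-1.7999e+02 -3.0000e-02  8.1910e+01] F [ 0.2 -1.   0.7] q [0.35 0.18 1.52 0.   1.44 0.49]
R [-0.0759 -0.0747 -0.0682 -0.0566] 1082
L [-0.0761 -0.075  -0.0685 -0.0569] 1056
```

View pics/d.png

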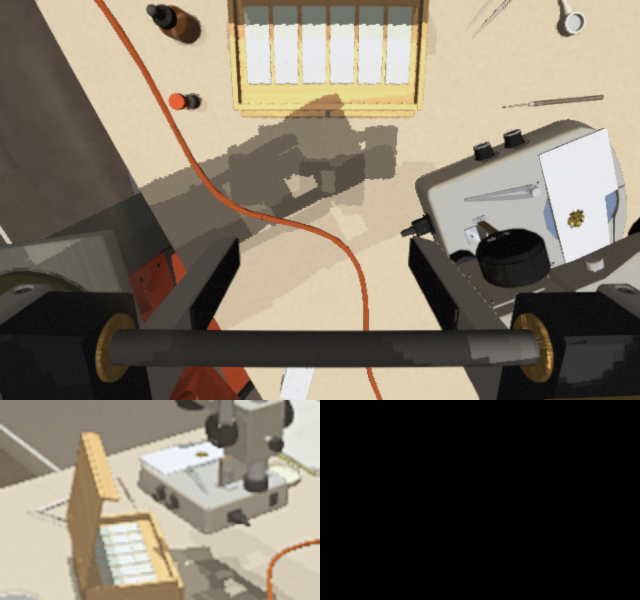

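Drawers are flush: the front line is straight at row 113 and both depth profiles are equal. Now I'll go behind the lid.

Request:
jog_arm(
  rows=[
    [[0,0,-0.02],0,0.094],
    [[0,0,-0.01],0,0.094],
    [[0.02,0,0],0,0.094],
    [[0.02,0,0],0,0.094],
    [[0.02,0,0],0,0.094],
    [[0.02,0,0],0,0.094],
    [[0.02,0,0],0,0.094],
    [[0.02,0,0],0,0.094],
    [[0.02,0,0],0,0.094],
    [[0.02,0,0],0,0.094],
    [[0.02,0,0],0,0.094],
    [[0.02,0,0],0,0.094],
  ],
)

```text
time_s: 9.35
ee_pos: [0.4993, 0.4089, 0.2996]
eef_rot: [-3.141, 0.0, 1.43]
force: [-0.6, -0.9, 0.0]
grip_width: 0.0942
grip_force: 0.0
```

Request:
jog_arm(
  rows=[
    [[0.01,0,0],0,0.094],
    [[0,0,0],0,0.094],
  ],
)

```text
time_s: 9.52
ee_pos: [0.5004, 0.4193, 0.2987]
eef_rot: [-3.14, 0.001, 1.431]
force: [0.6, -0.1, 0.7]
grip_width: 0.094
grip_force: 0.0
```

Run:
```python
from c import *
st(); M=T(); s=camera('scene'); p=camera('top')
cv2.imwrite('pics/e.png',np.vstack([cv2.resize(s['image'][100:250,190:440,::-1],(500,300)),cv2.resize(p['image'][100:250,190:440,::-1],(500,300))]))
```

```text
t 9.5167 cab [0.0702 0.0027 0.2987] rot [-1.7991e+02  5.0000e-02  8.1990e+01] F [ 0.6 -0.1  0.7] q [0.64 0.5  1.03 0.   1.61 0.78]
```

View pics/e.png

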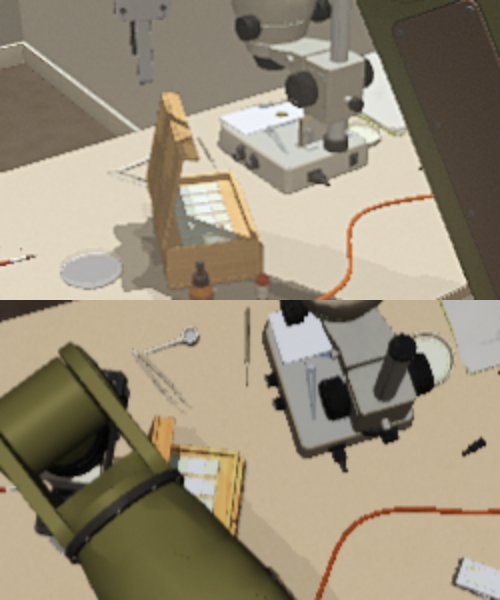

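The fingers hang behind and above the lid, well clear of it. I'll descend behind it, then push.

Request:
jog_arm(
  rows=[
    [[0,0,0.014],0,0.094],
    [[0,0,0.014],0,0.094],
    [[0,0,0.014],0,0.094],
    [[0,0,0.014],0,0.094],
    [[0,0,0.014],0,0.094],
    [[0,0,0.014],0,0.094],
    [[0,0,0.014],0,0.094],
    [[0,0,0.015],0,0.094],
    [[0,0,0],0,0.094],
  ],
)

```text
time_s: 10.37
ee_pos: [0.5, 0.4162, 0.1846]
eef_rot: [-3.139, 0.003, 1.429]
force: [0.2, -0.1, -1.0]
grip_width: 0.0941
grip_force: 0.0
```

Request:
jog_arm(
  rows=[
    [[-0.008,0,0],0,0.094],
    [[-0.008,0,0],0,0.094],
    [[-0.005,0,0],0,0.094],
    [[-0.004,0,0],0,0.094],
    [[-0.004,0,0],0,0.094],
    [[-0.004,0,0],0,0.094],
    [[-0.004,0,0.002],0,0.094],
    [[-0.004,0,0.002],0,0.094],
    [[-0.004,0,0.002],0,0.094],
  ],
)

```text
time_s: 11.12
ee_pos: [0.4944, 0.3728, 0.1815]
eef_rot: [3.141, -0.0, 1.429]
force: [0.5, 1.6, 2.4]
grip_width: 0.0939
grip_force: 1.0
```

```bash
python3 c.py
```

```text
t 11.1167 cab [0.0233 0.0019 0.1815] rot [ 1.7998e+02 -1.0000e-02  8.1900e+01] F [0.5 1.6 2.4] q [ 0.59  0.47  1.34 -0.    1.33  0.73]
```

Request:
jog_arm(
  rows=[
    [[-0.004,0,0.003],0,0.094],
    [[-0.004,0,0.003],0,0.094],
    [[-0.005,0,0.0035],0,0.094],
    [[-0.005,0,0.0035],0,0.094],
    [[-0.005,0,0.0035],0,0.094],
    [[-0.005,0,0.0035],0,0.094],
    [[-0.004,0,0.0044],0,0.094],
    [[-0.004,0,0.0044],0,0.094],
    [[-0.004,0,0.0044],0,0.094],
    [[-0.004,0,0.0044],0,0.094],
  ],
)

```text
time_s: 11.95
ee_pos: [0.4881, 0.3292, 0.1433]
eef_rot: [-3.142, 0.0, 1.429]
force: [0.0, 1.4, 1.3]
grip_width: 0.094
grip_force: 0.7
```

Request:
jog_arm(
  rows=[
    [[-0.003,0,0.005],0,0.094],
    [[-0.003,0,0.005],0,0.094],
    [[-0.003,0,0.005],0,0.094],
    [[-0.003,0,0.005],0,0.094],
    [[-0.002,0,0.005],0,0.094],
    [[-0.002,0,0.005],0,0.094],
    [[-0.002,0,0.005],0,0.094],
  ],
)

```text
time_s: 12.53
ee_pos: [0.4856, 0.3116, 0.1083]
eef_rot: [-3.142, 0.0, 1.429]
force: [-0.5, 0.5, 1.0]
grip_width: 0.0942
grip_force: 0.6
```

Run:
```python
from c import *
st(); s=camera('scene'); cv2.imwrite('pics/f.png',cv2.resize(s['image'][130:250,200:400,::-1],(600,360)))
```

```text
t 12.5333 cab [-0.0386  0.0019  0.1083] rot [-1.800e+02  1.000e-02  8.189e+01] F [-0.5  0.5  1. ] q [ 0.51  0.45  1.55 -0.    1.14  0.65]
```

View pics/f.png

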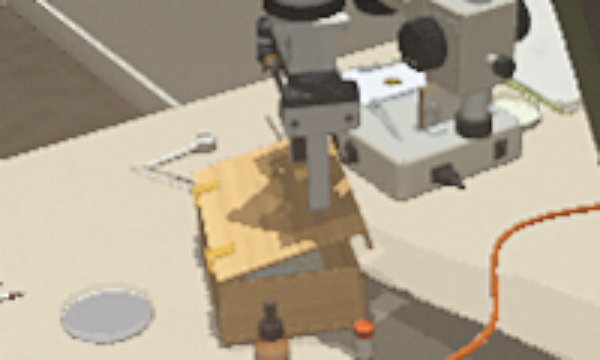

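The lid is about 0.25 rad open, with the fingers on its outer face near the free edge. Next I'll press it down.

Request:
jog_arm(
  rows=[
    [[-0.001,0,0.005],0,0.094],
    [[-0.001,0,0.005],0,0.094],
    [[-0.001,0,0.005],0,0.094],
    [[0,0,0.004],0,0.094],
    [[0,0,0.004],0,0.094],
    [[0,0,0.003],0,0.094],
    [[0,0,0.002],0,0.094],
    [[0,0,0],0,0.094],
  ],
)

```text
time_s: 13.25
ee_pos: [0.485, 0.3088, 0.0804]
eef_rot: [-3.141, 0.0, 1.429]
force: [0.1, 0.1, -0.8]
grip_width: 0.0938
grip_force: 0.0
```

Request:
jog_arm(
  rows=[
    [[0,0,0.001],0,0.094],
    [[0,0,0.001],0,0.094],
    [[0,0,0],0,0.094],
  ],
)

```text
time_s: 13.5
ee_pos: [0.4852, 0.3089, 0.0788]
eef_rot: [3.142, -0.0, 1.429]
force: [-0.3, -0.3, -0.1]
grip_width: 0.0939
grip_force: 0.0
```

Request:
jog_arm(
  rows=[
    [[0,0,0.001],0,0.094],
    [[0,0,0],0,0.094],
  ],
)

```text
time_s: 13.67
ee_pos: [0.4852, 0.3089, 0.0778]
eef_rot: [3.141, -0.0, 1.429]
force: [-0.3, 0.2, -0.2]
grip_width: 0.0942
grip_force: 0.0
```

Request:
jog_arm(
  rows=[
    [[0,0,0.001],0,0.094],
    [[0,0,0],0,0.094],
  ],
)

```text
time_s: 13.83
ee_pos: [0.4853, 0.3089, 0.0777]
eef_rot: [3.141, -0.0, 1.429]
force: [-2.3, -0.9, 9.1]
grip_width: 0.0939
grip_force: 4.3
```

Request:
jog_arm(
  rows=[
    [[0,0,0.0005],0,0.094],
    [[0,0,0],0,0.094],
  ],
)

```text
time_s: 14.0
ee_pos: [0.4853, 0.3089, 0.0776]
eef_rot: [3.141, -0.0, 1.429]
force: [-5.3, -3.0, 13.8]
grip_width: 0.0941
grip_force: 6.7
```

The lid is firmly seated at 77.6 mm. I'll retreat upwards and check.

Request:
jog_arm(
  rows=[
    [[0,0,-0.005],0,0.094],
    [[0,0,-0.015],0,0.094],
    [[0,0,-0.02],0,0.094],
    [[0,0,-0.02],0,0.094],
    [[0,0,-0.02],0,0.094],
    [[0,0,-0.02],0,0.094],
    [[0,0,-0.02],0,0.094],
    [[0,0,-0.02],0,0.094],
    [[0,0,-0.02],0,0.094],
    [[0,0,-0.02],0,0.094],
  ],
)

```text
time_s: 14.83
ee_pos: [0.4851, 0.3088, 0.2575]
eef_rot: [3.141, -0.0, 1.429]
force: [-0.2, 0.0, 1.0]
grip_width: 0.0944
grip_force: 0.0
```

Request:
jog_arm(
  rows=[
    [[-0.015,0,0],0,0.094],
    [[-0.02,0,0],0,0.094],
    [[-0.02,0,0],0,0.094],
    [[-0.02,0,0],0,0.094],
    [[-0.015,0,0],0,0.094],
    [[-0.01,0,0],0,0.094],
    [[0,0,0],0,0.094],
  ],
)

```text
time_s: 15.42
ee_pos: [0.4711, 0.2086, 0.2566]
eef_rot: [3.141, -0.0, 1.428]
force: [0.9, 0.2, 0.1]
grip_width: 0.0942
grip_force: 0.0
```

Run:
```python
from c import *
st(); M=T(); p=camera('wrist'); p['tool']=M; s=camera('scene'); P=cab(cloud(p))
m=(abs(P[...,1])<.09)&(P[...,2]>.06)&(P[...,2]<.12)
for x0 in (-.075,-.05,-.025,0,.025,.05):
    k=m&(abs(P[...,0]-x0)<.006); print(x0,k.sum(),np.median(P[k][:,2]).round(4) if k.sum() else '')
m=(P[...,2]>.065)&(P[...,2]<.09)&(abs(P[...,1])<.12)&(abs(P[...,0])<.12); print(P[m].min(0),P[m].max(0))
for n,ylo,yhi in [('R',-.09,-.01),('L',.01,.09)]:
    k=(P[...,1]>ylo)&(P[...,1]<yhi)&(P[...,2]>.01)&(P[...,2]<.05)&(P[...,0]<-.055)&(P[...,0]>-.13); print(n,np.percentile(P[k][:,0],[2,50,98]).round(4),k.sum())
cv2.imwrite('pics/g.png',np.vstack([cv2.resize(p['image'][:220,:,::-1],(640,220)),cv2.resize(s['image'][130:230,200:400,::-1],(640,320))]))
```

```text
t 15.4167 cab [-0.1426  0.0016  0.2566] rot [179.98  -0.    81.81] F [0.9 0.2 0.1] q [ 0.35  0.19  1.54 -0.    1.41  0.49]
-0.075 2192 0.0763
-0.05 2270 0.0764
-0.025 2502 0.0764
0 2596 0.0765
0.025 2379 0.0764
0.05 0 
[-0.08322949 -0.1032904   0.07322574] [0.03020855 0.10136864 0.07961064]Traceback (most recent call last):
  File "<stdin>", line 8, in <module>
    return _quantile_unchecked(
        a, q, axis, out, overwrite_input, method, keepdims, weights)
    return _ureduce(a,
                    func=_quantile_ureduce_func,
    ...<5 lines>...
                    overwrite_input=overwrite_input,
                    method=method)
    r = func(a, **kwargs)
    result = _quantile(arr,
                       quantiles=q,
    ...<2 lines>...
                       out=out,
                       weights=wgt)
    slices_having_nans = np.isnan(arr[-1, ...])
                                  ~~~^^^^^^^^^
IndexError: index -1 is out of bounds for axis 0 with size 0
```

The lid is level across its whole depth, its front edge is at the expected place, and nothing shows in front of it.

```bash
python3 -c "
from station import *
print(hand_in())"
```

```text
the job is handed in; nothing more can be done
None
```

The job is handed in: both drawers are pushed home and the lid is fully shut. The cabinet shows no measurable shift, the bottle, vial, slide box and dish were left untouched, and the arm finished clear at about 15 s.

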